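# Lock the bone holder onto the bench stand

### The job

Mount the bone model for the drilling exercise: pick up the bone holder, keep it upright, lower its foot into the collar of the bench stand with its two red lugs passing through the two slots until it sits fully down, then twist it a quarter turn clockwise (seen from above) until it clicks locked against the stop. Let go and leave it locked; leave the mallet, pen, chuck key and tray where they are.

Things in the scene. Friction and masses are not known exactly. Their poses are not given: they have to be found in the camera images.
- holder_mid (a point): Bone holder, loose, 0.5 kg: aluminium clamp with a cream bone 167 mm long, on a steel foot. Point: on its upright axis and the bone's axis, between the jaws, 75 mm above the foot's underside. z up, x along the bone (thick end +x), y across it. Clamp 60 (x) by 46 mm (y), flat sides from 25 mm below to 17 mm above this point: grip across y from above. Bone top at most 20 mm above it.
- holder_foot (a point): Centre of the underside of the holder's foot, axes as holder_mid: steel hub 40 mm across, 28 high, with two red lugs at its bottom, at +y and -y (square to the bone), 16 mm wide, 9 thick, round ends 32 mm from the axis, lower edges chamfered. A 24 mm stem joins hub and clamp. Either lug fits either slot: half a turn makes no difference.
- mount (a point): Bench stand, fixed aluminium cylinder 92 mm across (base 124), 100 mm high, bayonet collar in its top. Point: on its axis at the collar's top face. z up, y along the two slots (red dots on the rim), x towards the locked places (green dots). Lip 8 mm thick, bore 44 mm; slots at +y and -y, 21 mm wide, reach 35 mm from the axis. Holder enters with its y along this y: bone across the slots.
- seat (a point): Centre of the seat floor inside the collar, 20 mm below mount, same axes: the foot's underside rests here (holder_mid 55 mm above mount). Seated, the holder turns only clockwise seen from above, to a rigid stop at 90 degrees, lugs at the green dots, bone along the slots' line. Play about 2 mm sideways, 3 mm up. Grip firmly: the pins resist with up to about 1 Nm.
- latch_a (a joint): Brass spring pin in the collar wall (blue button on the stand's side), 19 degrees counter-clockwise of mount +x. 0 = in (at rest, and when locked); up to 0.003 m while a lug pushes it outward, from about 50 degrees of turn, most near 71; it springs back behind the lug in the last degrees: the click. Spring 4 N at rest, 800 N/m. Not worked by hand.
- latch_b (a joint): The same kind of spring pin on the opposite side of the collar.
- mallet: Bystander: steel mallet about 190 mm long, lying on the table; origin under its middle.
- pen: Bystander: white marker pen 130 mm long and 22 mm thick, lying along its x; origin under its middle.
- chuck_key: Bystander: steel T-shaped chuck key, 72 mm long and 80 mm across, 18 mm high, lying on the table; origin under its middle.
- implant_tray: Bystander: clear bluish open tray 100 x 210 x 22 mm with blue implants; origin under its middle.
Things that resemble listed ones, but are neither listed nor needed, are in the scene too. There is more than one size of the part that bears holder_mid; the job needs the largest.

How it is judged (in metres and radians):
On the way, in this order (a step that is already met when the one before it is completed fails the run):
1. the holder's foot is fully down in the collar, lugs in line with the slots, not yet turned (horizontal distance between holder_mid and mount below 0.008 m and z of holder_mid in the frame of mount below 0.06 m and angle between holder_mid's own z axis and vertical below 0.1 rad and angle between the y axis of holder_mid and the y axis of mount, either way round below 0.3 rad), for 0.1 s.
2. the holder is turned to the stop and both latch pins have sprung back in (horizontal distance between holder_mid and mount below 0.008 m and z of holder_mid in the frame of mount below 0.06 m and angle between holder_mid's own z axis and vertical below 0.1 rad and angle between the y axis of holder_mid and the x axis of mount, either way round below 0.1 rad and value of joint each of latch_a, latch_b below 0.0015 m), for 0.2 s.
At the end, for the whole second after the job is handed in: Holder in the collar within 8 mm of its axis, within 5 mm of fully down, upright and turned to the locked direction within 0.1 rad, both latch pins back in (under 1.5 mm), at rest, released; mallet, pen, chuck key and tray within 40 mm of where they began (all of step 2 and linear speed of holder below 0.02 m/s and angular speed of holder below 0.1 rad/s and distance of each of mallet, pen, chuck_key, implant_tray from where it was at the start of the episode below 0.04 m); the robot touches nothing.
It fails at once if the bone holder is tipped by more than 0.6 rad (angle between holder_mid's own z axis and vertical above 0.6 rad).
It fails at once if the mallet is moved by more than 40 mm (distance of mallet from where it was at the start of the episode above 0.04 m).
It fails at once if the pen is moved by more than 40 mm (distance of pen from where it was at the start of the episode above 0.04 m).
It fails at once if the chuck key is moved by more than 40 mm (distance of chuck_key from where it was at the start of the episode above 0.04 m).
It fails at once if the implant tray is moved by more than 40 mm (distance of implant_tray from where it was at the start of the episode above 0.04 m).
It also fails if it takes over 48 s, if anything falls off the work surface, if the arm or the gripper's body presses on something with over 40 N, if the wrist force passes 120 N, or if a joint passes its speed limit or range.

### The arm

A 6-joint arm with a two-finger parallel gripper is mounted at the origin on the work surface. World frame = base frame: x ahead of the robot, y to its left, z up, the work surface at z = 0. Lengths are in mm, angles in rad, forces in N, time in s.
With the tool pointing down it reaches from about 200 to 875 mm from the base axis. Payload 3.4 kg.
Tool frame: the origin (TCP) lies on the centre line of the jaws, within the pads' length; the fingertips stand 11 mm ahead of it and the grasp point (between the pads) lies 8 mm behind it; z points along the fingers, y is the line along which they close (so a half turn about z gives the same grasp; the last joint's range is limited). The gripper opens to 94 mm and grips with 3 to 60 N. Pads are 16 mm wide; open, the fingers measure 119 mm over their backs; the gripper's body (75 mm by 177 mm) begins 78 mm behind the grasp point.
Start: joints at [1.007, 0.276, 1.505, -0, 1.361, -0.121], TCP at [246.392, 519.572, 216.493] pointing down, gripper open.
Joint ranges: [-2.89, 2.89], [-0.75, 2.08], [0.22, 2.7], [-1.18, 4.32], [0.11, 2.71], [-2.7, 2.7]. Speed limits (rad/s): [2.57, 2.57, 3.14, 3.14, 3.14, 3.14].

### API

Orientations are given as [roll, pitch, yaw] about the fixed x, y, z axes, in that order (R = Rz(yaw) Ry(pitch) Rx(roll)).
In Python, from cell import status, vision, bot gives the robot as it stands. The module is installed in compiled form; this text tells all that it offers.
- The arm moves only by the tool play_rows, never from a script. Its argument "moves" is a list of rows, each a list of 3 entries, a list of its own where there are three numbers: the turn, a rotation vector about the tool's x, y, z normalised to -1 to 1, where 1 is 4 degrees, then the shift along the tool's x, y, z normalised to -1 to 1, where 1 is 2 cm, then the opening, from 0 (shut) to 1 (fully open). In form: [[[wx, wy, wz], [x, y, z], fingers], ...]. A call has 1 to 20 rows; each row shifts and turns the commanded pose from where the row before left it, along the tool's axes as they then stand; what a row does not reach is not made up. A row lasts 1/12 s, in which the tool goes at most 41.7 mm and 7.16 degrees, less where a joint would pass 70% of its speed; a pose out of reach is approached as far as the arm can. A call with a number of a shift or a turn outside -1 to 1 is refused whole. A call with a gripper value outside its range is refused whole. The fingers move at their own pace and stop on an object; "force" is the grip in N (left out, the last holds). Time passes only in rows, so rows that do not move let the fingers close. It gives the time, the measured TCP pose, the force, the opening and the grip force at its end, in the units of the state.
- status.state(): the state, without advancing time (a new reading comes with each control period).
- vision.read_camera(name): name is "scene" or "side" or "wrist"; returns (picture, depth): 400x640x3 uint8, blue, green, red; 400x640 float32, mm along the optical axis (not along the pixel's ray), 0 where there is no reading.
- vision.camera_model(name): a dict with "K" (3x3 intrinsics, pixels), "extrinsics" (4x4, takes a point from world to camera coordinates). Camera axes: x right, y down, z forward; pixel columns grow to the right and rows downward; lengths in mm; the calibration is good to about 2 mm. The wrist camera is an equidistant fisheye: a pixel r from the principal point sees the ray r / f radians off the axis. A picture is of the moment at which its call begins: read the wrist's pose just before it. camera_model takes no time and is no camera call; for the wrist camera it gives the pose at the moment of the call.
- bot.close_job(): hands the job in; it is judged then, once.
The state is a dict: "t": time; "joint_pos": joint angles; "dq": joint speeds; "tau": joint torques, N m; "ee_pos": TCP position; "eef_rot": TCP orientation; "contact_force": force on the tool from outside, world axes, zero at the start; "wrist_torque": the same for the moment, N m; "width": opening from 0.0 (shut) to 1.0 (fully open); "finger_force": force on a finger pad.
Only numpy, scipy, OpenCV 4.12 (cv2) and the standard library are available. Lean on these libraries where they do the work, as an engineer would, in place of code of your own. Each camera call takes 0.05 s, during which the arm holds its last target. There are 200 camera calls.

## Working session

There is one attempt and no reset: what is moved stays moved. The work goes in short steps, Python scripts to look and compute and a tool call to move; the robot and the scene stay as the last step left them, time stands still between calls to the robot, and variables do not carry over. Pictures are saved under pics/ and viewed, at most 10 in all, crops included, and the job is handed in when it is done.

Besides the shell and the picture viewer there is one more tool, called after ">>>" as name(argument=value, ...), one argument or row to a line, values as JSON. play_rows: Moves the arm, as the interface text tells. Scaled input: -1 to 1 covers 2 cm each way for a shift and 4 degrees each way for a turn. Its arguments: {"type":"object","properties":{"moves":{"type":"array","items":{"type":"array"}},"force":{"type":"number"}},"required":["moves"]}

```bash
mkdir -p pics; cat > h.py <<'E'
import numpy as np, cv2
from cell import status, vision, bot
def snap(n):
    m=vision.camera_model(n); p,d=vision.read_camera(n)
    return p,d,np.array(m["K"]),np.array(m["extrinsics"])
def cloud(d,K,T):
    v,u=np.mgrid[:d.shape[0],:d.shape[1]]
    c=np.stack([(u-K[0,2])/K[0,0]*d,(v-K[1,2])/K[1,1]*d,d],-1)
    return (c-T[:3,3])@T[:3,:3]
E
python3 - <<'E'
from h import *
for n in ["scene","side"]:
    p,d,K,T=snap(n); cv2.imwrite(f"pics/{n}.png",p); np.savez(f"{n}.npz",p=p,d=d,K=K,T=T)
    print(n,np.round(K[0,0]),np.round(-T[:3,:3].T@T[:3,3]))
s=status.state();print(s)
E
```

```text
scene 412.0 [1194.  423.  820.]
side 424.0 [ 155. -659.  547.]
{'t': 0.1, 'joint_pos': array([ 1.00698945e+00,  2.76514909e-01,  1.50598804e+00, -3.47809882e-05,
        1.36067053e+00, -1.20999038e-01]), 'dq': array([-3.90716363e-05, -8.97006895e-04, -1.31538842e-03, -5.21499097e-05,
        4.56418416e-04, -2.97438203e-03]), 'tau': array([ 6.50203765e-04, -4.05460846e+01, -2.37781781e+01,  7.03368173e-02,
        2.99135421e-02, -3.83932229e-05]), 'ee_pos': array([246.13450138, 519.12904793, 215.70818964]), 'eef_rot': array([-3.14001928e+00, -1.57056011e-04,  2.69879198e+00]), 'contact_force': array([-0.50059561,  0.70331027,  0.67079252]), 'wrist_torque': array([ 0.05106548, -0.03718404,  0.01222572]), 'finger_force': 0.0, 'width': 0.9999776730925481}
```

View pics/scene.png

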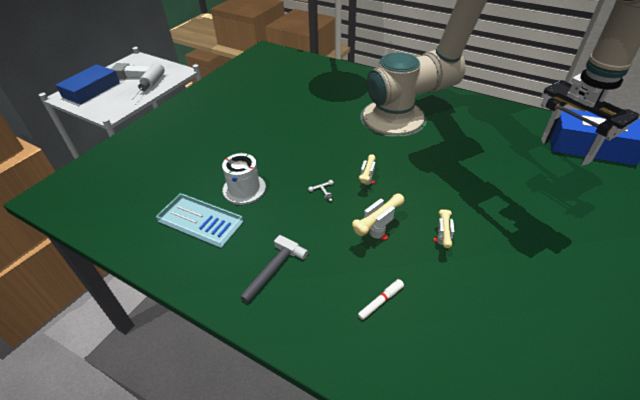

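View pics/side.png

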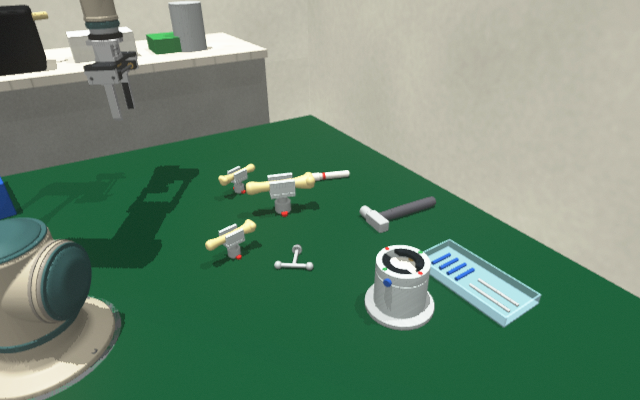

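The scene view shows the stand at about (240,175) and the largest holder at (380,215). In the side view they are at (402,280) and (281,190). Next I'll get rough 3-D positions from depth.

```bash
python3 - <<'E'
from h import *
for n,hb,sb in [("scene",(345,185,415,245),(215,145,272,205)),("side",(240,165,320,222),(355,240,440,325))]:
    z=np.load(n+".npz"); p,d,K,T=[z[k] for k in "pdKT"]; W=cloud(d,K,T)
    hsv=cv2.cvtColor(p,cv2.COLOR_BGR2HSV)
    def sel(b,m):
        M=np.zeros(d.shape,bool); M[b[1]:b[3],b[0]:b[2]]=1
        return W[M&m&(d>0)]
    H,S,V=[hsv[...,i].astype(int) for i in range(3)]
    bone=sel(hb,(H>12)&(H<32)&(S>50)&(V>110)); c=bone[bone[:,2]>60]
    xy=c[:,:2]; m=xy.mean(0); u,s,vt=np.linalg.svd(xy-m,full_matrices=False)
    t=(xy-m)@vt[0]
    print(n,"bone n",len(c),"mean",m.round(),"dir",vt[0].round(3),"ext",t.min().round(),t.max().round(),"mid",(m+vt[0]*(t.min()+t.max())/2).round(),"zmax",np.percentile(c[:,2],[2,98]).round())
    cl=sel(hb,(S<40)&(V>120)); cl=cl[cl[:,2]>40]; print(" clamp",len(cl),cl.mean(0).round(),np.percentile(cl,2,axis=0).round(),np.percentile(cl,98,axis=0).round())
    st=sel(sb,(S<60)); st=st[(st[:,2]>92)&(st[:,2]<108)]; print(" stand top",len(st),*[cv2.minEnclosingCircle(st[:,:2].astype(np.float32))],np.median(st[:,2]))
    for nm,mk in [("red",((H<8)|(H>172))&(S>120)&(V>80)),("green",(H>40)&(H<85)&(S>80)&(V>90))]:
        q=sel(sb,mk); q=q[(q[:,2]>90)&(q[:,2]<110)]; print(" ",nm,q.round().tolist()[:14])
    q=sel(hb,((H<8)|(H>172))&(S>120)&(V>80));q=q[q[:,2]<40]; print(" lug",len(q),q.mean(0).round())
E
```

```text
scene bone n 490 mean [543. 174.] dir [ 0.959 -0.284] ext -101.0 63.0 mid [525. 180.] zmax [71. 92.]
 clamp 221 [528. 180.  87.] [492. 150.  59.] [590. 205.  93.]
 stand top 378 ((560.7675170898438, -229.71853637695312), 47.92758560180664) 98.60084444032877
  red [[562.0, -272.0, 100.0], [562.0, -268.0, 102.0], [557.0, -193.0, 99.0], [559.0, -187.0, 103.0], [553.0, -189.0, 98.0]]
  green [[518.0, -233.0, 102.0], [517.0, -230.0, 102.0], [521.0, -235.0, 100.0], [520.0, -231.0, 101.0], [591.0, -235.0, 97.0], [598.0, -232.0, 100.0], [597.0, -230.0, 100.0], [596.0, -227.0, 100.0], [601.0, -230.0, 99.0], [599.0, -229.0, 98.0]]
 lug 31 [531. 201.   7.]
side bone n 418 mean [514. 166.] dir [ 0.969 -0.246] ext -97.0 84.0 mid [507. 168.] zmax [61. 92.]
 clamp 687 [516. 180.  75.] [472. 147.  43.] [570. 325.  93.]
 stand top 1231 ((556.7991943359375, -229.933837890625), 46.771156311035156) 99.4073385617113
  red [[556.0, -186.0, 100.0], [556.0, -188.0, 101.0], [552.0, -188.0, 100.0], [553.0, -189.0, 101.0], [555.0, -190.0, 101.0], [556.0, -192.0, 101.0], [552.0, -191.0, 100.0], [553.0, -192.0, 100.0], [556.0, -192.0, 99.0], [560.0, -267.0, 101.0], [557.0, -268.0, 101.0], [560.0, -268.0, 100.0], [560.0, -270.0, 100.0], [562.0, -270.0, 100.0]]
  green [[600.0, -225.0, 101.0], [598.0, -225.0, 99.0], [598.0, -227.0, 101.0], [600.0, -228.0, 101.0], [602.0, -228.0, 100.0], [593.0, -227.0, 101.0], [594.0, -229.0, 101.0], [597.0, -228.0, 100.0], [598.0, -229.0, 100.0], [600.0, -230.0, 100.0], [529.0, -193.0, 97.0], [521.0, -201.0, 93.0], [522.0, -201.0, 91.0], [522.0, -230.0, 99.0]]
 lug 43 [502. 198.   6.]
```

>>> play_rows(
  moves=[
    [[0,0,0],[-0.5,-0.24,0],1],
    [[0,0,0],[-0.98,-0.47,0],1],
    [[0,0,0],[-0.98,-0.47,0],1],
    [[0,0,0],[-0.98,-0.47,0],1],
    [[0,0,0],[-0.98,-0.47,0],1],
    [[0,0,0],[-0.98,-0.47,0],1],
    [[0,0,0],[-0.98,-0.47,0],1],
    [[0,0,0],[-0.98,-0.47,0],1],
    [[0,0,0],[-0.98,-0.47,0],1],
    [[0,0,0],[-0.98,-0.47,0],1],
    [[0,0,0],[-0.98,-0.47,0],1],
    [[0,0,0],[-0.98,-0.47,0],1],
    [[0,0,0],[-0.98,-0.47,0],1],
    [[0,0,0],[-0.98,-0.47,0],1],
    [[0,0,0],[-0.98,-0.47,0],1],
    [[0,0,0],[-0.98,-0.47,0],1],
    [[0,0,0],[-0.98,-0.47,0],1],
    [[0,0,0],[-0.98,-0.47,0],1],
    [[0,0,0],[-0.98,-0.47,0],1],
    [[0,0,0],[-0.5,-0.24,0],1],
  ],
)

```text
t: 1.77
ee_pos: [507.9, 195.7, 216.2]
eef_rot: [-3.141, 0.001, 2.697]
contact_force: [-0.3, 1.0, -0.1]
width: 1.002
finger_force: 0.0
```

>>> play_rows(
  moves=[
    [[0,0,-0.9],[-0.4,-0.2,0],1],
    [[0,0,-0.9],[-0.3,-0.2,0],1],
    [[0,0,-0.7],[-0.2,-0.1,0],1],
    [[0,0,0],[0,0,0],1],
    [[0,0,0],[0,0,0],1],
  ],
)

```text
t: 2.18
ee_pos: [519.1, 181.9, 216.3]
eef_rot: [3.142, -0.001, 2.871]
contact_force: [-0.8, 0.3, 0.1]
width: 0.999
finger_force: 0.0
```

```bash
python3 - <<'E'
from h import *
s=status.state(); print(s["t"],s["ee_pos"],s["eef_rot"])
p,d,K,T=snap("wrist"); cv2.imwrite("pics/w1.png",p); np.savez("w1.npz",p=p,d=d,K=K,T=T)
print(K, np.round(-T[:3,:3].T@T[:3,3]),np.round(T[:3,:3],2),(d>0).mean())
E
```

```text
2.1833 [519.05769189 181.9258746  216.28824887] [ 3.14159097e+00 -7.68132078e-04  2.87148326e+00]
[[309.70691629   0.         322.79454738]
 [  0.         309.70691629 196.56908915]
 [  0.           0.           1.        ]] [443. 204. 385.] [[ 0.27  0.96 -0.  ]
 [ 0.93 -0.26  0.27]
 [ 0.26 -0.07 -0.96]] 0.99401953125
```

View pics/w1.png

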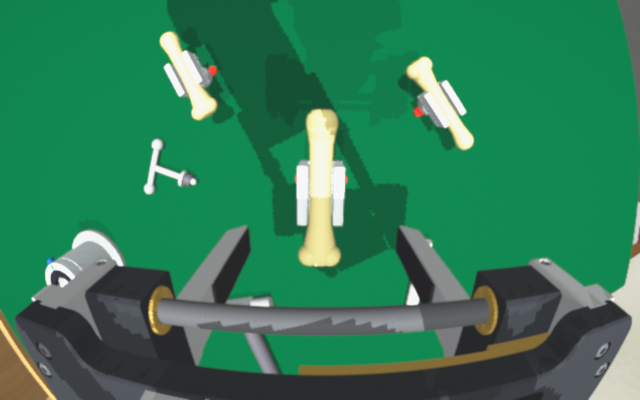

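The wrist view shows the large holder between the fingers. The clamp jaws are at (303,193) and (338,193), with the bone running vertically from (322,115) to (320,262).

```bash
cat >> h.py <<'E'
def fcloud(d,K,T):
    v,u=np.mgrid[:d.shape[0],:d.shape[1]]
    x=(u-K[0,2])/K[0,0]; y=(v-K[1,2])/K[1,1]; r=np.hypot(x,y); k=np.where(r>1e-6,np.tan(r)/np.maximum(r,1e-6),1)
    c=np.stack([x*k*d,y*k*d,d],-1)
    return (c-T[:3,3])@T[:3,:3]
E
python3 - <<'E'
from h import *
z=np.load("w1.npz"); p,d,K,T=[z[k] for k in "pdKT"]; W=fcloud(d,K,T)
hsv=cv2.cvtColor(p,cv2.COLOR_BGR2HSV).astype(int);S=hsv[...,1];V=hsv[...,2];H=hsv[...,0]
B=np.zeros(d.shape,bool);B[140:240,285:360]=1
print("table z",W[20:60,260:380,2].mean())
m=B&(S<40)&(V>150)&(W[...,2]>84)&(W[...,2]<100); q=W[m]; print(len(q),np.median(q[:,2]))
r=cv2.minAreaRect(q[:,:2].astype(np.float32)); print(r)
for u0,u1 in [(285,321),(321,360)]:
    mm=m.copy(); mm[:,:u0]=0; mm[:,u1:]=0; print(cv2.minAreaRect(W[mm][:,:2].astype(np.float32)))
b=np.zeros(d.shape,bool);b[95:275,295:350]=1
q=W[b&(H>12)&(H<35)&(S>50)&(V>90)&(W[...,2]>55)]
print("bone",cv2.minAreaRect(q[:,:2].astype(np.float32)),q[:,2].max())
e=q[:,:2];n=(e-[520,180])@np.array([np.cos(np.radians(-15)),np.sin(np.radians(-15))])
a=e[n<-40].mean(0);c=e[n>40].mean(0);print(a,c,np.degrees(np.arctan2(*(c-a)[::-1])))
l=W[B&((H<8)|(H>172))&(S>120)&(V>80)];print("lugs",l.round()[:, :].tolist()[::6])
E
```

```text
table z 1.7261090689283711
1748 91.42700666359215
((508.77020263671875, 182.76016235351562), (44.76362228393555, 85.04537963867188), 73.61812591552734)
((505.2326354980469, 171.8551788330078), (21.843637466430664, 84.22852325439453), 73.61812591552734)
((511.9894104003906, 193.6861114501953), (22.266677856445312, 85.3069839477539), 74.44779205322266)
bone ((517.0560913085938, 176.56637573242188), (43.33956527709961, 162.24636840820312), 75.98178100585938) 384.6117268504503
[455.2109442 199.3365291] [577.03442685 161.94521659] -17.06283419722156
lugs [[527.0, 210.0, 8.0], [531.0, 209.0, 10.0]]
```

```bash
python3 - <<'E'
from h import *
z=np.load("w1.npz"); p,d,K,T=[z[k] for k in "pdKT"]; W=fcloud(d,K,T)
hsv=cv2.cvtColor(p,cv2.COLOR_BGR2HSV).astype(int);S=hsv[...,1];V=hsv[...,2]
B=np.zeros(d.shape,bool);B[140:240,285:360]=1
m=B&(S<40)&(V>150)&(W[...,2]>84)&(W[...,2]<100)
a=np.radians(-16.4);x=np.array([np.cos(a),np.sin(a)]);y=np.array([-x[1],x[0]])
# ray cast onto z=92 
C=-T[:3,:3].T@T[:3,3]; R=W-C; Q=C+R*((92-C[2])/R[...,2])[...,None]
q=Q[m][:,:2]; t=q@x; s=q@y
h,e=np.histogram(t,bins=np.arange(t.min(),t.max()+4,4)); print(h,e.round()[[0,-1]])
print(np.percentile(s,[0.5,1,3,50,97,99,99.5]).round(1), np.array([520,180])@x,np.array([520,180])@y)
vv,uu=np.where(m);print(uu.min(),uu.max(),vv.min(),vv.max())
E
```

```text
[ 68  53  50  48  38  46 113 124 120 115 118 109 113 103  82  76  67  76
  69  74  68  18] [393. 481.]
[296.7 296.8 296.9 319.3 340.4 341.  341.1] 448.02180452911216 319.49407297550607
298 344 140 225<stdin>:8: RuntimeWarning: divide by zero encountered in divide
<stdin>:8: RuntimeWarning: invalid value encountered in multiply
```

>>> play_rows(
  moves=[
    [[0,0,0.22],[-0.09,-0.1,0.5],1],
    [[0,0,0],[0,0,0.9],1],
    [[0,0,0],[0,0,0.9],1],
    [[0,0,0],[0,0,0.9],1],
    [[0,0,0],[0,0,0.9],1],
    [[0,0,0],[0,0,0.9],1],
    [[0,0,0],[0,0,0.9],1],
    [[0,0,0],[0,0,0.9],1],
    [[0,0,0],[0,0,0.6],1],
    [[0,0,0],[0,0,0.32],1],
    [[0,0,0],[0,0,0],1],
    [[0,0,0],[0,0,0],1],
  ],
)

```text
t: 3.23
ee_pos: [520.4, 179.9, 61.9]
eef_rot: [-3.141, -0.0, 2.858]
contact_force: [0.5, -0.3, -0.1]
width: 1.002
finger_force: 0.0
```

>>> play_rows(
  moves=[
    [[0,0,0],[0,0,0],0.6],
    [[0,0,0],[0,0,0],0.55],
    [[0,0,0],[0,0,0],0.52],
    [[0,0,0],[0,0,0],0.5],
    [[0,0,0],[0,0,0],0.48],
    [[0,0,0],[0,0,0],0.45],
    [[0,0,0],[0,0,0],0.4],
    [[0,0,0],[0,0,0],0.3],
    [[0,0,0],[0,0,0],0.3],
    [[0,0,0],[0,0,0],0.3],
  ],
  force=50,
)

```text
t: 4.07
ee_pos: [520.5, 179.3, 62.1]
eef_rot: [-3.141, -0.0, 2.858]
contact_force: [-0.5, -2.0, 2.8]
width: 0.485
finger_force: 49.9
```

>>> play_rows(
  moves=[
    [[0,0,0],[0,0,-0.3],0.3],
    [[0,0,0],[0,0,-0.7],0.3],
    [[0,0,0],[0,0,-0.9],0.3],
    [[0,0,0],[0,0,-0.9],0.3],
    [[0,0,0],[0,0,-0.9],0.3],
    [[0,0,0],[0,0,-0.9],0.3],
    [[0,0,0],[0,0,-0.9],0.3],
    [[0,0,0],[0,0,-0.9],0.3],
    [[0,0,0],[0,0,-0.6],0.3],
    [[0,0,0],[0,0,0],0.3],
  ],
  force=58,
)

```text
t: 4.9
ee_pos: [521.9, 180.4, 204.4]
eef_rot: [3.139, 0.004, 2.858]
contact_force: [-0.1, 0.9, -3.9]
width: 0.487
finger_force: 57.9
```

>>> play_rows(
  moves=[
    [[0,0,0],[-0.2,-0.4,0],0.3],
    [[0,0,0],[-0.42,-0.78,0],0.3],
    [[0,0,0],[-0.42,-0.78,0],0.3],
    [[0,0,0],[-0.42,-0.78,0],0.3],
    [[0,0,0],[-0.42,-0.78,0],0.3],
    [[0,0,0],[-0.42,-0.78,0],0.3],
    [[0,0,0],[-0.42,-0.78,0],0.3],
    [[0,0,0],[-0.42,-0.78,0],0.3],
    [[0,0,0],[-0.42,-0.78,0],0.3],
    [[0,0,0],[-0.42,-0.78,0],0.3],
    [[0,0,0],[-0.42,-0.78,0],0.3],
    [[0,0,0],[-0.42,-0.78,0],0.3],
    [[0,0,0],[-0.42,-0.78,0],0.3],
    [[0,0,0],[-0.42,-0.78,0],0.3],
    [[0,0,0],[-0.42,-0.78,0],0.3],
    [[0,0,0],[-0.2,-0.35,0],0.3],
  ],
)

```text
t: 6.23
ee_pos: [575.1, -82.0, 200.0]
eef_rot: [-3.14, -0.003, 2.856]
contact_force: [0.5, 0.1, -4.1]
width: 0.486
finger_force: 57.9
```

>>> play_rows(
  moves=[
    [[0,0,-0.5],[0,0,0],0.3],
    [[0,0,-0.9],[0,0,0],0.3],
    [[0,0,-0.9],[0,0,0],0.3],
    [[0,0,-0.9],[0,0,0],0.3],
    [[0,0,-0.9],[0,0,0],0.3],
    [[0,0,-0.7],[0,0,0],0.3],
    [[0,0,-0.32],[0,0,0],0.3],
    [[0,0,0],[0,0,0],0.3],
    [[0,0,0],[0,0,0],0.3],
    [[0,0,0],[0,0,0],0.3],
  ],
)

```text
t: 7.07
ee_pos: [575.6, -79.4, 201.7]
eef_rot: [3.141, -0.001, -3.068]
contact_force: [-0.1, 0.3, -4.2]
width: 0.486
finger_force: 57.9
```

```bash
python3 - <<'E'
from h import *
s=status.state(); print(s["t"],s["ee_pos"],s["eef_rot"],s["width"],s["joint_pos"][5])
p,d,K,T=snap("wrist"); cv2.imwrite("pics/w2.png",p); np.savez("w2.npz",p=p,d=d,K=K,T=T)
for n in ["scene","side"]:
    p,d,K,T=snap(n); cv2.imwrite(f"pics/{n}2.png",p); np.savez(f"{n}2.npz",p=p,d=d,K=K,T=T)
E
```

```text
7.0667 [575.61147999 -79.36271725 201.67625997] [ 3.14114952e+00 -6.52296836e-04 -3.06846951e+00] 0.48599730248767353 -1.9008416566940158
```

View pics/w2.png

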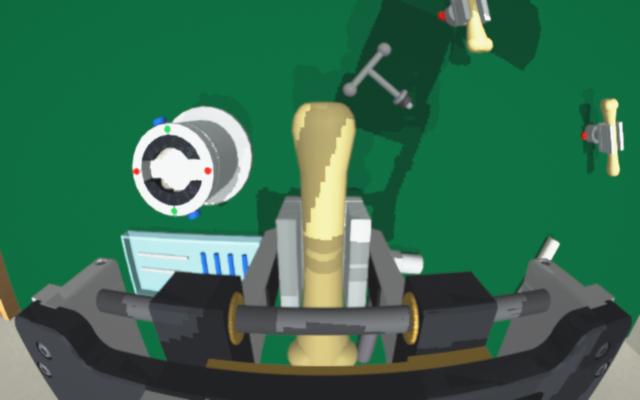

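The wrist view shows the stand rim centred near (173,170), with red dots at (137,171) and (208,170) and green dots at (167,129) and (174,211). The holder is held straight.

```bash
cat > mt.py <<'E'
from h import *
def dots(z,box,fish):
    p,d,K,T=[z[k] for k in "pdKT"]; W=(fcloud if fish else cloud)(np.ones(d.shape),K,T)
    C=-T[:3,:3].T@T[:3,3]; R=W-C; Q=C+R*((100-C[2])/R[...,2])[...,None]
    hsv=cv2.cvtColor(p,cv2.COLOR_BGR2HSV).astype(int);H,S,V=[hsv[...,i] for i in range(3)]
    B=np.zeros(d.shape,bool);B[box[1]:box[3],box[0]:box[2]]=1
    out={}
    for nm,m in [("red",((H<8)|(H>172))&(S>120)&(V>80)),("green",(H>45)&(H<85)&(S>90)&(V>(120 if not fish else 0)))]:
        n,l,st,c=cv2.connectedComponentsWithStats((m&B).astype(np.uint8))
        for i in range(1,n):
            if st[i,4]<5 or st[i,4]>120: continue
            w=Q[l==i][:,:2].mean(0)
            print(nm,st[i,4],c[i].round(1),w.round(1)); out.setdefault(nm,[]).append(w)
    return Q,W,S,V,B
E
python3 - <<'E'
from mt import *
z=np.load("w2.npz"); Q,_,S,V,B=dots(z,(125,112,222,222),True)
for n,b in [("scene",(215,145,272,180)),("side",(370,240,436,285))]:
    for k in ["","2"]: print(n+k); dots(np.load(f"{n}{k}.npz"),b,False)
# held clamp / bone in tool frame
d=z["d"];W=fcloud(d,z["K"],z["T"]);hsv=cv2.cvtColor(z["p"],cv2.COLOR_BGR2HSV).astype(int)
for nm,b,m in [("clampL",(275,190,302,312),(hsv[...,1]<40)),("clampR",(343,190,372,312),(hsv[...,1]<40)),("bone",(285,95,362,215),(hsv[...,1]>50)&(hsv[...,0]<35))]:
    B=np.zeros(d.shape,bool);B[b[1]:b[3],b[0]:b[2]]=1
    q=W[B&m]-[575.6,-79.4,0]; q=q[(q[:,2]>180)&(q[:,2]<250)]
    print(nm,len(q),np.percentile(q,[1,10,50,90,99],axis=0).round(1).tolist())
E
```

```text
red 28 [135.6 171. ] [ 558.8 -269.8]
red 33 [207.4 170.4] [ 554.4 -187.9]
green 33 [166.8 129. ] [ 516.4 -231. ]
scene
scene2
red 7 [268.6 169.7] [ 542.4 -141.4]
side
red 9 [386.7 248.1] [ 554.9 -189.5]
red 8 [419.6 272.2] [ 559.7 -269.5]
green 8 [399.5 244. ] [ 581.9 -191.6]
green 10 [420.5 251.2] [ 599.3 -227.2]
green 9 [384.7 268.3] [ 517.5 -232.2]
side2
red 9 [386.3 247.9] [ 554.8 -188.7]
red 8 [419.6 272.2] [ 559.7 -269.5]
green 10 [420.5 251.2] [ 599.3 -227.2]
green 9 [384.7 268.3] [ 517.5 -232.2]
clampL 2685 [[-28.6, -25.3, 195.7], [-27.9, -22.4, 208.8], [-8.4, -17.3, 231.2], [14.8, -12.8, 232.3], [22.1, -11.0, 241.5]]
clampR 2820 [[-30.9, 11.6, 195.1], [-30.3, 12.7, 206.2], [-10.6, 16.9, 231.1], [13.2, 22.8, 232.2], [21.8, 24.7, 244.1]]
bone 5691 [[-83.1, -18.1, 216.0], [-78.2, -13.3, 220.2], [-60.2, -3.4, 224.8], [-35.7, 6.6, 228.1], [-29.5, 9.8, 229.5]]
```

>>> play_rows(
  moves=[
    [[0,0,0.22],[0,0,0],0.3],
    [[0,0,0],[0.06,-0.34,0],0.3],
    [[0,0,0],[0.14,-0.75,0],0.3],
    [[0,0,0],[0.14,-0.75,0],0.3],
    [[0,0,0],[0.14,-0.75,0],0.3],
    [[0,0,0],[0.14,-0.75,0],0.3],
    [[0,0,0],[0.14,-0.75,0],0.3],
    [[0,0,0],[0.14,-0.75,0],0.3],
    [[0,0,0],[0.14,-0.75,0],0.3],
    [[0,0,0],[0.14,-0.75,0],0.3],
    [[0,0,0],[0.14,-0.75,0],0.3],
    [[0,0,0],[0.04,-0.33,0],0.3],
    [[0,0,0],[0,0,0],0.3],
    [[0,0,0],[0,0,0],0.3],
    [[0,0,0],[0,0,0],0.3],
    [[0,0,0],[0,0,0],0.3],
  ],
)

```text
t: 8.55
ee_pos: [557.5, -228.3, 202.0]
eef_rot: [3.141, 0.0, -3.082]
contact_force: [-0.5, -0.2, -3.9]
width: 0.487
finger_force: 57.9
```

```bash
python3 - <<'E'
from mt import *
s=status.state(); print(s["t"],s["ee_pos"],s["eef_rot"],s["contact_force"])
p,d,K,T=snap("side"); cv2.imwrite("pics/s3.png",cv2.resize(p[120:330,320:500],None,fx=2.8,fy=2.8))
E
```

```text
8.55 [ 557.47172877 -228.30851248  202.04147515] [ 3.14085765e+00  3.40504541e-05 -3.08229865e+00] [-0.51535794 -0.23954296 -3.87538414]
```

View pics/s3.png

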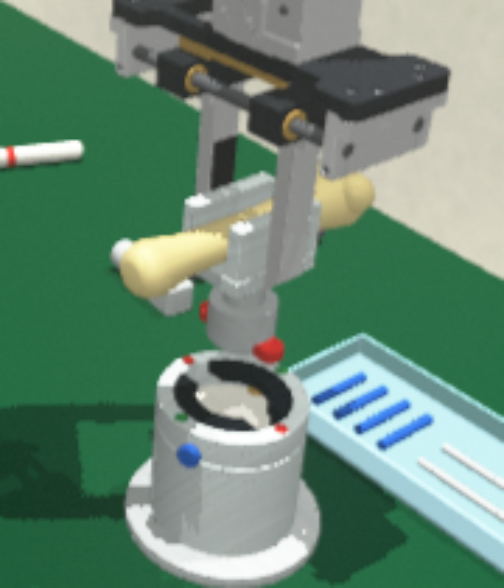

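The crop shows the foot hanging over the collar with its lugs toward the red dots, so I'll lower it.

>>> play_rows(
  moves=[
    [[0,0,0],[0.02,-0.04,0.3],0.3],
    [[0,0,0],[0,0,0.5],0.3],
    [[0,0,0],[0,0,0.5],0.3],
    [[0,0,0],[0,0,0.3],0.3],
    [[0,0,0],[0,0,0.15],0.3],
    [[0,0,0],[0,0,0.1],0.3],
    [[0,0,0],[0,0,0],0.3],
    [[0,0,0],[0,0,0],0.3],
  ],
)

```text
t: 9.27
ee_pos: [557.2, -230.1, 165.1]
eef_rot: [-3.142, 0.0, -3.083]
contact_force: [-0.2, -0.4, -4.2]
width: 0.49
finger_force: 57.9
```

>>> play_rows(
  moves=[
    [[0,0,0],[0,0,0.1],0.3],
    [[0,0,0],[0,0,0.1],0.3],
    [[0,0,0],[0,0,0.1],0.3],
    [[0,0,0],[0,0,0.1],0.3],
    [[0,0,0],[0,0,0],0.3],
  ],
)

```text
t: 9.68
ee_pos: [556.7, -229.9, 156.6]
eef_rot: [3.141, -0.001, -3.083]
contact_force: [0.3, 0.2, -4.3]
width: 0.488
finger_force: 57.9
```

>>> play_rows(
  moves=[
    [[0,0,0],[0,0.02,0.12],0.3],
    [[0,0,0],[0,0,0.12],0.3],
    [[0,0,0],[0,0,0.12],0.3],
    [[0,0,0],[0,0,0.12],0.3],
    [[0,0,0],[0,0,0.1],0.3],
    [[0,0,0],[0,0,0.05],0.3],
    [[0,0,0],[0,0,0],0.3],
    [[0,0,0],[0,0,0],0.3],
  ],
)

```text
t: 10.35
ee_pos: [557.0, -229.6, 144.4]
eef_rot: [3.142, -0.0, -3.083]
contact_force: [0.2, 0.3, -4.4]
width: 0.488
finger_force: 57.9
```

>>> play_rows(
  moves=[
    [[0,0,0],[0,0,0.05],0.3],
    [[0,0,0],[0,0,0.05],0.3],
    [[0,0,0],[0,0,0.04],0.3],
    [[0,0,0],[0,0,0],0.3],
    [[0,0,0],[0,0,0],0.3],
  ],
)

```text
t: 10.77
ee_pos: [557.1, -229.7, 142.2]
eef_rot: [-3.141, 0.001, -3.083]
contact_force: [-1.2, 0.0, -0.7]
width: 0.487
finger_force: 57.9
```

>>> play_rows(
  moves=[
    [[0,0,0],[0,0,0.02],0.3],
    [[0,0,0],[0,0,0],0.3],
    [[0,0,0],[0,0,0],0.3],
    [[0,0,0.4],[0,0,0],0.3],
    [[0,0,0.75],[0,0,0],0.3],
    [[0,0,0.75],[0,0,0],0.3],
    [[0,0,0.75],[0,0,0],0.3],
    [[0,0,0.75],[0,0,0],0.3],
    [[0,0,0.75],[0,0,0],0.3],
    [[0,0,0.75],[0,0,0],0.3],
    [[0,0,0.75],[0,0,0],0.3],
    [[0,0,0.75],[0,0,0],0.3],
    [[0,0,0.75],[0,0,0],0.3],
    [[0,0,0.6],[0,0,0],0.3],
    [[0,0,0],[0,0,0],0.3],
    [[0,0,0],[0,0,0],0.3],
  ],
  force=60,
)

```text
t: 12.1
ee_pos: [556.2, -228.3, 142.1]
eef_rot: [3.14, -0.002, 2.659]
contact_force: [-3.0, 3.1, 6.7]
width: 0.487
finger_force: 59.9
```

```bash
python3 -c "
from h import *
s=status.state()
for k in ['ee_pos','eef_rot','contact_force','wrist_torque','width']: print(k,s[k])"
```

```text
ee_pos [ 556.15256152 -228.34822583  142.09367102]
eef_rot [ 3.14017686e+00 -2.11366670e-03  2.65872971e+00]
contact_force [-3.02245503  3.10819903  6.66502761]
wrist_torque [ 0.86295824  0.70868325 -0.00978593]
width 0.48674704740141045
```

>>> play_rows(
  moves=[
    [[0,0,0.4],[0,0,-0.01],0.3],
    [[0,0,0.75],[0,0,0],0.3],
    [[0,0,0.75],[0,0,0],0.3],
    [[0,0,0.75],[0,0,0],0.3],
    [[0,0,0.75],[0,0,0],0.3],
    [[0,0,0.75],[0,0,0],0.3],
    [[0,0,0.75],[0,0,0],0.3],
    [[0,0,0.75],[0,0,0],0.3],
    [[0,0,0.75],[0,0,0],0.3],
    [[0,0,0.75],[0,0,0],0.3],
    [[0,0,0.6],[0,0,0],0.3],
    [[0,0,0],[0,0,0],0.3],
    [[0,0,0],[0,0,0],0.3],
  ],
)

```text
t: 13.18
ee_pos: [557.2, -228.2, 142.1]
eef_rot: [3.14, -0.002, 2.119]
contact_force: [-1.4, 3.4, 5.7]
width: 0.482
finger_force: 59.9
```

```bash
python3 -c "
from h import *
s=status.state()
for k in ['ee_pos','eef_rot','contact_force','wrist_torque','width']: print(k,s[k])"
```

```text
ee_pos [ 557.24276871 -228.23745499  142.10240299]
eef_rot [ 3.13961964e+00 -1.56223534e-03  2.11867588e+00]
contact_force [-1.44925073  3.40012159  5.66038637]
wrist_torque [1.03953237 0.22962804 0.02415616]
width 0.4816711803804722
```

>>> play_rows(
  moves=[
    [[0,0,0.4],[0,0,0],0.3],
    [[0,0,0.75],[0,0,0],0.3],
    [[0,0,0.75],[0,0,0],0.3],
    [[0,0,0.75],[0,0,0],0.3],
    [[0,0,0.75],[0,0,0],0.3],
    [[0,0,0.75],[0,0,0],0.3],
    [[0,0,0.75],[0,0,0],0.3],
    [[0,0,0.75],[0,0,0],0.3],
    [[0,0,0.75],[0,0,0],0.3],
    [[0,0,0.6],[0,0,0],0.3],
    [[0,0,0],[0,0,0],0.3],
    [[0,0,0],[0,0,0],0.3],
  ],
)

```text
t: 14.18
ee_pos: [559.0, -227.8, 142.1]
eef_rot: [3.137, -0.003, 1.63]
contact_force: [1.8, 5.5, 2.9]
width: 0.489
finger_force: 59.9
```

```bash
python3 - <<'E'
from h import *
s=status.state()
for k in ['ee_pos','eef_rot','contact_force','wrist_torque','width']: print(k,s[k])
p,d,K,T=snap("wrist"); cv2.imwrite("pics/w4.png",p); np.savez("w4.npz",p=p,d=d,K=K,T=T)
E
```

```text
ee_pos [ 558.95348312 -227.83104307  142.10445664]
eef_rot [ 3.13712332e+00 -2.91045996e-03  1.62965703e+00]
contact_force [1.82042398 5.54030982 2.92385909]
wrist_torque [ 1.19578534 -0.33577561 -0.01648937]
width 0.48932882124169874
```

View pics/w4.png

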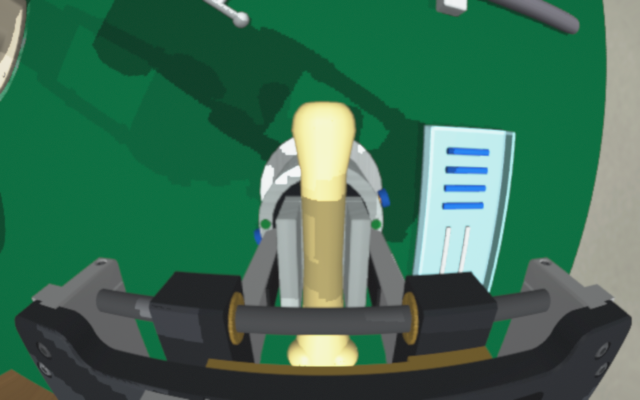

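The bone is still straight in the jaws and the green dots sit beside the clamp. I'll press a little further to confirm the stop.

>>> play_rows(
  moves=[
    [[0,0,0.3],[0,0,0],0.3],
    [[0,0,0.3],[0,0,0],0.3],
    [[0,0,0.2],[0,0,0],0.3],
    [[0,0,0],[0,0,0],0.3],
    [[0,0,0],[0,0,0],0.3],
  ],
)

```text
t: 14.65
ee_pos: [559.0, -227.3, 142.2]
eef_rot: [3.138, -0.003, 1.579]
contact_force: [2.4, 7.0, 4.6]
width: 0.488
finger_force: 60.4
```

```bash
python3 - <<'E'
from h import *
s=status.state()
for k in ['ee_pos','eef_rot','contact_force','wrist_torque','width']: print(k,s[k])
E
```

```text
ee_pos [ 559.03067489 -227.29767501  142.19679865]
eef_rot [ 3.13758292e+00 -3.04221383e-03  1.57910224e+00]
contact_force [2.37331886 6.99918298 4.57087666]
wrist_torque [ 1.41337129 -0.38160503  1.66561959]
width 0.48812972739386784
```

>>> play_rows(
  moves=[
    [[0,0,-0.35],[0,0,0],0.3],
    [[0,0,-0.25],[0,0,0],0.3],
    [[0,0,0],[0,0,0],0.3],
    [[0,0,0],[0,0,0],0.55],
    [[0,0,0],[0,0,0],0.65],
    [[0,0,0],[0,0,0],0.8],
    [[0,0,0],[0,0,0],1],
    [[0,0,0],[0,0,0],1],
    [[0,0,0],[0,0,0],1],
    [[0,0,0],[0,0,0],1],
    [[0,0,0],[0,0,0],1],
  ],
)

```text
t: 15.57
ee_pos: [557.0, -229.8, 141.4]
eef_rot: [3.142, -0.0, 1.615]
contact_force: [0.0, -0.4, -0.7]
width: 0.987
finger_force: 0.0
```

>>> play_rows(
  moves=[
    [[0,0,0],[0,0,-0.3],1],
    [[0,0,0],[0,0,-0.7],1],
    [[0,0,0],[0,0,-0.8],1],
    [[0,0,0],[0,0,-0.8],1],
    [[0,0,0],[0,0,-0.8],1],
    [[0,0,0],[0,0,-0.8],1],
    [[0,0,0],[0,0,-0.8],1],
    [[0,0,0],[0,0,-0.8],1],
    [[0,0,0],[0,0,-0.5],1],
    [[0,0,0],[0,0,0],1],
    [[0,0,0],[0,0,0],1],
  ],
)

```text
t: 16.48
ee_pos: [557.1, -229.7, 267.8]
eef_rot: [3.141, 0.0, 1.615]
contact_force: [0.4, 0.0, -0.9]
width: 1.002
finger_force: 0.0
```

```bash
python3 - <<'E'
from h import *
s=status.state(); print(s["t"],s["ee_pos"],s["eef_rot"],s["width"],s["contact_force"])
p,d,K,T=snap("wrist"); cv2.imwrite("pics/w5.png",p); np.savez("w5.npz",p=p,d=d,K=K,T=T)
W=fcloud(d,K,T); hsv=cv2.cvtColor(p,cv2.COLOR_BGR2HSV).astype(int)
m=(np.hypot(W[...,0]-557,W[...,1]+229)<110)&(W[...,2]>130)&(W[...,2]<180)
b=m&(hsv[...,1]>50)&(hsv[...,0]<35)&(hsv[...,0]>12); q=W[b]
c=q[:,:2].mean(0);v=np.linalg.svd(q[:,:2]-c,full_matrices=False)[2][0]
print("bone dir deg",np.degrees(np.arctan2(v[1],v[0])),cv2.minAreaRect(q[:,:2].astype(np.float32)))
q=W[m&(hsv[...,1]<40)&(W[...,2]>165)]; print("clamp top",len(q),np.median(q,axis=0),np.percentile(q,[3,97],axis=0))
E
```

```text
16.4833 [ 557.12716454 -229.70520687  267.82759518] [3.14070129e+00 4.67019064e-04 1.61532960e+00] 1.001544479388124 [ 0.39544197  0.01532664 -0.8558244 ]
bone dir deg -87.05072428469312 ((558.452392578125, -225.21438598632812), (43.88172149658203, 163.22836303710938), 2.500298261642456)
clamp top 2380 [ 558.62715317 -237.16868504  171.62864722] [[ 536.20189141 -297.33430218  166.11131797]
 [ 579.67224427 -154.44386879  173.18043794]]
```

View pics/w5.png

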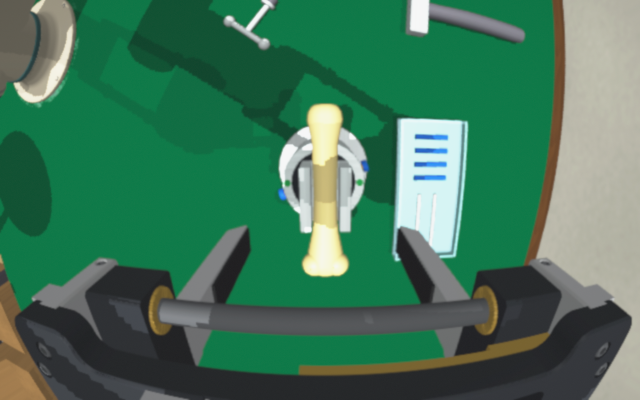

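The bone lies at about 93°, along the slot line. The clamp top is at 172 mm, as expected for fully down, and the gripper is clear.

```bash
python3 -c "
from cell import bot
print(bot.close_job())"
```

```text
the job is handed in; nothing more can be done
None
```

The bone holder is seated in the collar and turned a quarter turn clockwise to the stop; I released it and handed the job in at about 16.5 s, though the hand-in gave no verdict and I could only infer the click from the stop torque and the final angle.

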